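# Pack one specimen's finds into their foam cradles

### The job

Pack this specimen for storage: put the vertebra, the finger bone (phalanx), the molar tooth and the grain vial into the storage tray, each down in the foam recess of its own shape and size, the bones lying the same side up as now and the vial standing upright. The stone lump and the broken bone chip do not belong to it: leave them lying where they are.

Things in the scene. Friction and masses are not known exactly. Their poses are not given: they have to be found in the camera images.
- vertebra: Vertebra: squarish knobbly brown fossil, 50 mm (x) by 53 mm (y), 27 mm high; about 30 g. Grip across the middle, along its x. It lies on the desk left of the tray. Origin: centre of the underside as it lies; z up.
- phalanx: Phalanx (finger bone): small slim brown fossil, 51 mm long (y), 21 mm wide (x), 16 mm high; about 15 g. Grip across the middle, along its x. It lies on the desk left of the tray. Origin: centre of the underside as it lies; z up.
- tooth: Molar tooth: the smallest piece, brown, 27 mm (y) by 20 mm (x), 20 mm high; about 13 g. Grip across the middle, along its x. It lies on the desk left of the tray. Origin: centre of the underside as it lies; z up.
- vial: Vial: clear glass tube with a grey cap and some grains inside, 23 mm in diameter, 58 mm high, standing upright; about 30 g. Grip it across the body, from any side. It stands on the desk left of the tray. Origin: on the axis at the underside; z up.
- stone_lump: Stone lump, to be left alone: lump of rock, the biggest and tallest of the brown pieces, 57 mm (x) by 70 mm (y), 40 mm high. It lies on the desk left of the tray. Origin: centre of the underside as it lies; z up.
- bone_chip: Broken bone chip, to be left alone: flat brown piece, longer and clearly broader than the phalanx, 60 mm (y) by 34 mm (x), 14 mm high. It lies on the desk left of the tray. Origin: centre of the underside as it lies; z up.
- vertebra_cradle: Cradle for the vertebra: the big squarish recess, 70 mm (x) by 72 mm (y) (plate 80 x 82 mm). Fixed grey foam plate, 12 mm high, one of four on a low plywood tray (rim 14 mm high). Origin: centre of its underside, 4 mm above the desk, under the recess's centre; recess floor 6 mm, lip 12 mm above the origin. The vertebra's y lies along the cradle's y, either way round.
- phalanx_cradle: Cradle for the phalanx: the middling oblong recess, 68 mm along its y by 38 mm along its x (plate 78 x 48 mm). Fixed grey foam plate, 12 mm high, one of four on a low plywood tray (rim 14 mm high). Origin: centre of its underside, 4 mm above the desk, under the recess's centre; recess floor 6 mm, lip 12 mm above the origin. The phalanx's y lies along the cradle's y, either way round.
- tooth_cradle: Cradle for the tooth: the smallest recess, 44 mm (y) by 38 mm (x) (plate 54 x 48 mm). Fixed grey foam plate, 12 mm high, one of four on a low plywood tray (rim 14 mm high). Origin: centre of its underside, 4 mm above the desk, under the recess's centre; recess floor 6 mm, lip 12 mm above the origin. The tooth's y lies along the cradle's y, either way round.
- vial_cradle: Cradle for the vial: the only round recess, 40 mm in diameter (plate 52 x 52 mm). Fixed grey foam plate, 12 mm high, one of four on a low plywood tray (rim 14 mm high). Origin: centre of its underside, 4 mm above the desk, under the recess's centre; recess floor 6 mm, lip 12 mm above the origin. The vial stands upright in it.
Mind the look-alikes: they are no part of the job. There is more than one size of the vial; the one meant has the size given above.

How it is judged:
At the end, for the whole second after the job is handed in: Each bone and the vial rests in its own cradle: origin within 12 mm (vertebra, tooth 13 mm) of the cradle's along its x and y, underside at most 3.5 mm above the recess floor, within 0.25 rad of upright, at rest. Stone lump and chip within 15 mm of their start (x of vertebra in the frame of vertebra_cradle between -0.013 and 0.013 m and y of vertebra in the frame of vertebra_cradle between -0.013 and 0.013 m and z of vertebra in the frame of vertebra_cradle between 0.003 and 0.0095 m and angle between each of vertebra, phalanx, tooth, vial's own z axis and vertical below 0.25 rad and linear speed of each of vertebra, phalanx, tooth, vial below 0.02 m/s and angular speed of each of vertebra, phalanx, tooth, vial below 0.3 rad/s and x of phalanx in the frame of phalanx_cradle between -0.012 and 0.012 m and y of phalanx in the frame of phalanx_cradle between -0.012 and 0.012 m and z of phalanx in the frame of phalanx_cradle between 0.003 and 0.0095 m and x of tooth in the frame of tooth_cradle between -0.013 and 0.013 m and y of tooth in the frame of tooth_cradle between -0.013 and 0.013 m and z of tooth in the frame of tooth_cradle between 0.003 and 0.0095 m and x of vial in the frame of vial_cradle between -0.012 and 0.012 m and y of vial in the frame of vial_cradle between -0.012 and 0.012 m and z of vial in the frame of vial_cradle between 0.003 and 0.0095 m and distance of each of stone_lump, bone_chip from where it was at the start of the episode below 0.015 m); the robot touches nothing.
It fails at once if the stone lump is moved (distance of stone_lump from where it was at the start of the episode above 0.015 m).
It fails at once if the broken bone chip is moved (distance of bone_chip from where it was at the start of the episode above 0.015 m).
It also fails if it takes over 112 s, if anything falls off the work surface, if the arm or the gripper's body presses on something with over 40 N, if the wrist force passes 120 N, or if a joint passes its speed limit or range.

### The arm

A 6-joint arm with a two-finger parallel gripper is mounted at the origin on a cart in front of the work surface, level with it; the furniture and walls round the work are solid. World frame = base frame: x ahead of the robot, y to its left, z up, the work surface at z = 0. Lengths are in m, angles in rad, forces in N, time in s.
With the tool pointing down it reaches from about 0.35 to 1 m from the base axis. Payload 7.1 kg.
Tool frame: the origin (TCP) lies between the finger pads; the fingertips stand 22 mm ahead of it and the grasp point (between the pads) lies 3 mm ahead of it; z points along the fingers, y is the line along which they close (so a half turn about z gives the same grasp; the last joint's range is limited). The gripper opens to 85 mm and grips with 20 to 120 N. Pads are 22 mm wide; open, the fingers measure 114 mm over their backs; the gripper's body (76 mm by 85 mm) begins 54 mm behind the grasp point. The pads swing forward as they close: fully open they stand 13 mm farther back than shut.
Start: joints at [-1.241, 0.423, 1.63, -0, 1.089, -0.019], TCP at [0.214, -0.587, 0.253] pointing down, gripper open.
Joint ranges: [-3, 3], [-0.9, 2.11], [0.09, 2.58], [-1.31, 4.45], [0.11, 2.69], [-2.54, 2.54]. Speed limits (rad/s): [2.39, 2.39, 3.01, 3.14, 3.14, 3.14].

### API

Orientations are given as a rotation vector (axis times angle).
In Python, from rig import manip gives the robot as it stands. The module is installed in compiled form; this text tells all that it offers. Calls block until the motion is done:
- manip.move_to(position, orientation): joint-space move of the TCP to a pose.
- manip.servo_line(position, orientation=None, rate=0.15): straight line of the TCP; orientation=None keeps the orientation; rate is the mean speed in m/s.
- manip.set_joints(angles): joint-space move.
- manip.command_gripper(opening, f_grip=None): finger opening in m; f_grip is the grip in N (None keeps the last); returns when the fingers have stopped.
- manip.hold(seconds).
- manip.solve_ik(position, orientation): joint angles nearest the present ones, or None.
- manip.camera(name): name is "scene" or "side" or "wrist"; returns a dict with "image" (480x640x3 uint8, red, green, blue), "fx", "fy", "cx", "cy" (pixels), "cam_to_world" (4x4, takes a point from camera to world coordinates); the wrist camera has in their place "mount" (4x4, takes a point from camera to tool coordinates, whose origin is the TCP and whose axes are the flange's). Camera axes: x right, y down, z forward; pixel columns grow to the right and rows downward; lengths in m; the calibration is good to about 2 mm. A picture is of the moment at which its call begins: read the wrist's pose just before it. There is no depth.
A pose or a line that the arm cannot do raises manip.IKError and nothing moves.
- manip.sign_off(): hands the job in; it is judged then, once.
Readings, each from a call of its own:
- manip.get_time(): time.
- manip.get_joint_positions(): joint angles.
- manip.get_joint_vel(): joint speeds.
- manip.get_tau(): joint torques, N m.
- manip.get_position(): TCP position.
- manip.get_ee_rot(): TCP orientation.
- manip.get_contact_force(): force on the tool from outside, world axes, zero at the start.
- manip.get_torque(): the same for the moment, N m.
- manip.get_width(): finger opening in m.
- manip.get_grip_force(): force on a finger pad.
Only numpy, scipy, OpenCV 4.12 (cv2) and the standard library are available. Lean on these libraries where they do the work, as an engineer would, in place of code of your own. Each camera call takes 0.05 s, during which the arm holds its last target. There are 200 camera calls.

## Working session

There is one attempt and no reset: what is moved stays moved. The work goes in short steps, each a Python script; the robot and the scene stay as the last script left them, time stands still between calls to the robot, and variables do not carry over. Pictures are saved under pics/ and viewed, at most 14 in all, crops included, and the job is handed in when it is done.

```bash
mkdir -p pics
python3 - <<'E'
from rig import manip
import cv2,numpy as np
for n in ["scene","side"]:
    c=manip.camera(n); cv2.imwrite(f"pics/{n}0.png",c["image"][:,:,::-1]); print(n,c["fx"],c["cx"],c["cy"],np.round(c["cam_to_world"],3).tolist())
print(manip.camera("wrist")["mount"].round(3).tolist(),manip.get_ee_rot(),manip.get_time())
E
```

```text
scene 619.5561458750626 317.91681102465867 235.96140177904238 [[0.897, -0.245, 0.368, 0.209], [-0.442, -0.453, 0.774, -1.037], [-0.023, -0.857, -0.515, 0.604], [0.0, 0.0, 0.0, 1.0]]
side 435.75412199836126 313.28179772175173 235.36511682624143 [[-1.0, -0.002, -0.026, 0.627], [0.022, 0.462, -0.886, 0.552], [0.014, -0.887, -0.462, 0.427], [0.0, 0.0, 0.0, 1.0]]
[[-0.0, -0.965, -0.263, 0.066], [1.0, -0.0, 0.001, -0.001], [-0.001, -0.263, 0.965, -0.121], [0.0, 0.0, 0.0, 1.0]] [-3.09279617e+00 -5.44960679e-01  3.45646334e-04] 0.15
```

View pics/scene0.png

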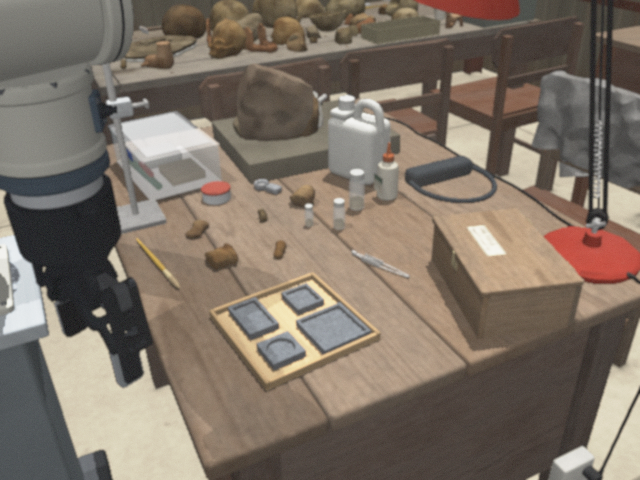

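View pics/side0.png

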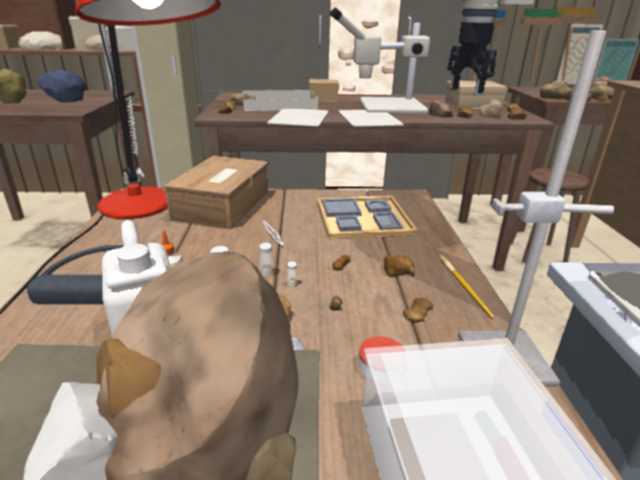

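The scene view shows brown pieces at (197,229), (221,257), (280,248), (262,215) and (302,196). Three clear vials stand at (308,215), (339,213) and (356,190), and the tray is around (295,328). The side view shows the same brown pieces, with the lump partly hidden by the boulder. I'll make rough positions from these and then take wrist overviews.

```bash
cat > h.py <<'E'
from rig import manip
import cv2,numpy as np
from scipy.spatial.transform import Rotation as R
def down(yaw): # tool z down; tool x axis at world angle yaw
    return (R.from_euler('z',yaw)*R.from_euler('x',np.pi)).as_rotvec()
def shot(name,png=None):
    T=np.eye(4)
    if name=="wrist":
        T[:3,:3]=R.from_rotvec(manip.get_ee_rot()).as_matrix(); T[:3,3]=manip.get_position()
    c=manip.camera(name)
    c["T"]=T@c["mount"] if name=="wrist" else c["cam_to_world"]
    if png: cv2.imwrite(png,c["image"][:,:,::-1]); np.savez(png+".npz",T=c["T"],K=[c["fx"],c["fy"],c["cx"],c["cy"]])
    return c
def load(png):
    z=np.load(png+".npz"); K=z["K"]; return dict(image=cv2.imread(png)[:,:,::-1],T=z["T"],fx=K[0],fy=K[1],cx=K[2],cy=K[3])
def ray(c,u,v):
    d=c["T"][:3,:3]@np.array([(u-c["cx"])/c["fx"],(v-c["cy"])/c["fy"],1]); return c["T"][:3,3],d/np.linalg.norm(d)
def onplane(c,u,v,z):
    o,d=ray(c,u,v); return o+d*(z-o[2])/d[2]
def tri(views): # [(c,u,v),...] -> point nearest the rays
    A=0;b=0
    for c,u,v in views:
        o,d=ray(c,u,v);P=np.eye(3)-np.outer(d,d);A=A+P;b=b+P@o
    return np.linalg.solve(A,b)
E
python3 - <<'E'
from h import *
c=shot("scene")
for u,v in [(197,229),(221,257),(280,248),(262,215),(302,196),(308,225),(339,226),(356,208),(295,328),(254,318),(302,298),(334,328),(281,350),(160,265),(380,264),(130,215),(216,200),(268,187)]:
    print(u,v,onplane(c,u,v,0.01)[:2].round(3))
print(manip.get_joint_positions())
for p in [(0.5,-0.3,0.45),(0.5,-.15,.45),(0.5,-.45,.4),(.55,-.1,.42)]:
  for y in (-1.57,-.6,0,.6,1.57):
    q=manip.solve_ik(p,down(y)); print(p,y,None if q is None else np.round(q,2))
E
```

```text
197 229 [ 0.441 -0.01 ]
221 257 [ 0.45  -0.126]
280 248 [ 0.555 -0.149]
262 215 [ 0.572 -0.018]
302 196 [0.676 0.018]
308 225 [ 0.635 -0.098]
339 226 [ 0.686 -0.129]
356 208 [ 0.749 -0.082]
295 328 [ 0.486 -0.367]
254 318 [ 0.44  -0.316]
302 298 [ 0.526 -0.304]
334 328 [ 0.537 -0.394]
281 350 [ 0.448 -0.402]
160 265 [ 0.348 -0.1  ]
380 264 [ 0.687 -0.279]
130 215 [0.339 0.109]
216 200 [0.512 0.088]
268 187 [0.63  0.092]
[-1.24101796e+00  4.23592144e-01  1.63037748e+00 -3.80877686e-06
  1.08860116e+00 -1.89994887e-02]
(0.5, -0.3, 0.45) -1.57 None
(0.5, -0.3, 0.45) -0.6 [-0.56  0.2   1.49 -0.    1.45  1.61]
(0.5, -0.3, 0.45) 0 [-0.56  0.2   1.49 -0.    1.45  1.01]
(0.5, -0.3, 0.45) 0.6 [-0.56  0.2   1.49 -0.    1.45  0.41]
(0.5, -0.3, 0.45) 1.57 [-0.56  0.2   1.49  0.    1.45 -0.56]
(0.5, -0.15, 0.45) -1.57 None
(0.5, -0.15, 0.45) -0.6 [-0.31  0.09  1.62 -0.    1.43  1.86]
(0.5, -0.15, 0.45) 0 [-0.31  0.09  1.62 -0.    1.43  1.26]
(0.5, -0.15, 0.45) 0.6 [-0.31  0.09  1.62 -0.    1.43  0.66]
(0.5, -0.15, 0.45) 1.57 [-0.31  0.09  1.62  0.    1.43 -0.31]
(0.5, -0.45, 0.4) -1.57 [-0.75  0.38  1.36 -0.    1.4   2.39]
(0.5, -0.45, 0.4) -0.6 [-0.75  0.38  1.36 -0.    1.4   1.42]
(0.5, -0.45, 0.4) 0 [-0.75  0.38  1.36 -0.    1.4   0.82]
(0.5, -0.45, 0.4) 0.6 [-0.75  0.38  1.36 -0.    1.4   0.22]
(0.5, -0.45, 0.4) 1.57 [-0.75  0.38  1.36  0.    1.4  -0.75]
(0.55, -0.1, 0.42) -1.57 None
(0.55, -0.1, 0.42) -0.6 [-0.2   0.17  1.59 -0.    1.38  1.97]
(0.55, -0.1, 0.42) 0 [-0.2   0.17  1.59 -0.    1.38  1.37]
(0.55, -0.1, 0.42) 0.6 [-0.2   0.17  1.59 -0.    1.38  0.77]
(0.55, -0.1, 0.42) 1.57 [-0.2   0.17  1.59  0.    1.38 -0.2 ]
```

Run:
```python
from h import *
for n,p in [("D",(.53,-.36,.4)),("C",(.45,-.36,.4)),("A",(.48,-.12,.42)),("B",(.62,-.12,.42))]:
    manip.move_to(p,down(np.pi/2)); manip.hold(.15); c=shot("wrist",f"pics/{n}.png"); 
print(c["fx"],manip.get_time())
a=[cv2.imread(f"pics/{n}.png") for n in "ABCD"]
cv2.imwrite("pics/m1.png",cv2.resize(np.vstack([np.hstack(a[:2]),np.hstack(a[2:])]),(800,600),interpolation=cv2.INTER_AREA))
```

```text
413.2661989905444 4.5333
```

View pics/m1.png

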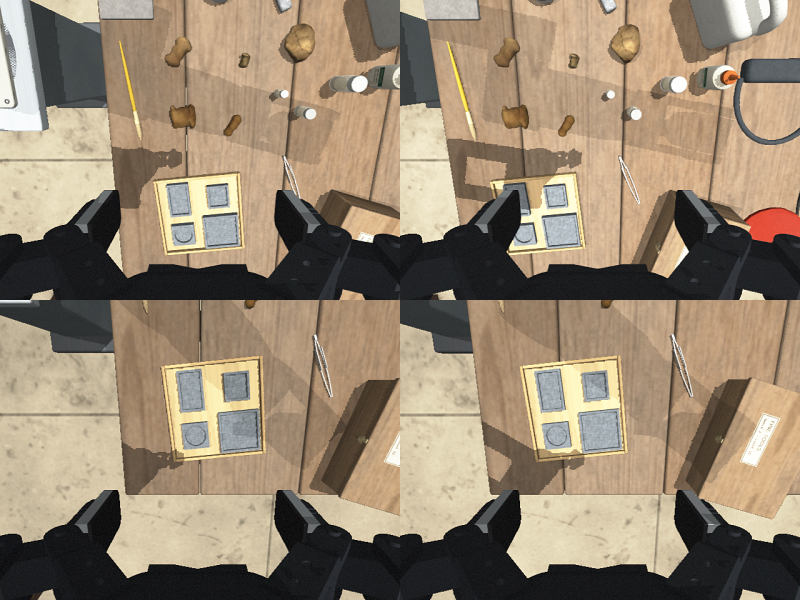

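Panel A (full-res pixels ×1.6) shows the vertebra at (291,187), chip (283,83), tooth (390,96), phalanx (371,200) and lump (478,69). The vials are small (453,150), mid (494,182) and large (560,134). Panels C and D show the tray with its four cradles. Next I segment these.

```bash
cat >> h.py <<'E'
def fine(c,png_seeds,z,half=40,smin=115):
    pass
def blob(c,u,v,half=45,s=135):
    hsv=cv2.cvtColor(np.ascontiguousarray(c["image"]),cv2.COLOR_RGB2HSV)
    m=((hsv[...,1]>s)&(hsv[...,0]<25)).astype(np.uint8)*255
    m=cv2.morphologyEx(m,cv2.MORPH_OPEN,np.ones((3,3)));m=cv2.morphologyEx(m,cv2.MORPH_CLOSE,np.ones((5,5)))
    cs,_=cv2.findContours(m,cv2.RETR_EXTERNAL,cv2.CHAIN_APPROX_NONE)
    cs=[k for k in cs if cv2.contourArea(k)>40]
    return min(cs,key=lambda k:-cv2.pointPolygonTest(k,(float(u),float(v)),True))
E
sed -i '/^def fine/,+1d' h.py
python3 - <<'E'
from h import *
A,B=load("pics/A.png"),load("pics/B.png")
H=cv2.cvtColor(A["image"].copy(),cv2.COLOR_RGB2HSV)
print("wood",H[230,420],H[130,330],"pieces",H[187,291],H[83,283],H[96,390],H[200,371],H[69,478])
O=[A["image"].copy(),B["image"].copy()]
seed={"vert":[(291,187),(184,187)],"chip":[(283,83),(178,83)],"tooth":[(390,96),(277,96)],"phal":[(371,200),(267,200)],"lump":[(478,69),(362,69)]}
for n,s in seed.items():
    ct=[]
    for i,(c,p) in enumerate(zip((A,B),s)):
        k=blob(c,*p); cv2.drawContours(O[i],[k],-1,(0,255,0),1)
        m=cv2.moments(k); ct.append((c,m["m10"]/m["m00"],m["m01"]/m["m00"]))
        P=np.array([onplane(c,*q,.01)[:2] for q in k[:,0]],np.float32)*1000
        r=cv2.minAreaRect(P); print(n,np.round(r[0],1),np.round(r[1],1),round(r[2],1), "px",np.round(ct[-1][1:],1))
    print("  tri",tri(ct).round(4))
cv2.imwrite("pics/m2.png",np.hstack([cv2.resize(o[20:260,x:x+320],None,fx=1.25,fy=1.25) for o,x in zip(O,(230,120))])[:,:,::-1])
c=np.vstack([cv2.resize(A["image"][100:230,420:620],(800,520))])
cv2.imwrite("pics/vial.png",c[:,:,::-1])
E
```

```text
wood [ 14  74 166] [ 14  74 179] pieces [ 17 145 156] [ 16 132 147] [ 20 122 142] [ 18 153 142] [ 17 113 144]
vert [ 449.4 -127.8] [46.3 49.9] 89.9 px [293.4 186.7]
vert [ 449.6 -127.2] [52.6 45.4] 2.8 px [185.1 187.2]
  tri [ 0.4505 -0.1282  0.0109]
chip [ 449.4 -127.8] [46.3 49.9] 89.9 px [293.4 186.7]
chip [ 449.6 -127.2] [52.6 45.4] 2.8 px [185.1 187.2]
  tri [ 0.4505 -0.1282  0.0109]
tooth [ 552.7 -146.7] [48.7 19. ] 59.2 px [372.4 200.1]
tooth [ 553.4 -147.2] [48.7 19. ] 59.8 px [265.8 200.7]
  tri [ 0.553  -0.1465  0.0069]
phal [ 552.7 -146.7] [48.7 19. ] 59.2 px [372.4 200.1]
phal [ 553.4 -147.2] [48.7 19. ] 59.8 px [265.8 200.7]
  tri [ 0.553  -0.1465  0.0069]
lump [ 552.7 -146.7] [48.7 19. ] 59.2 px [372.4 200.1]
lump [ 553.4 -147.2] [48.7 19. ] 59.8 px [265.8 200.7]
  tri [ 0.553  -0.1465  0.0069]
```

View pics/m2.png

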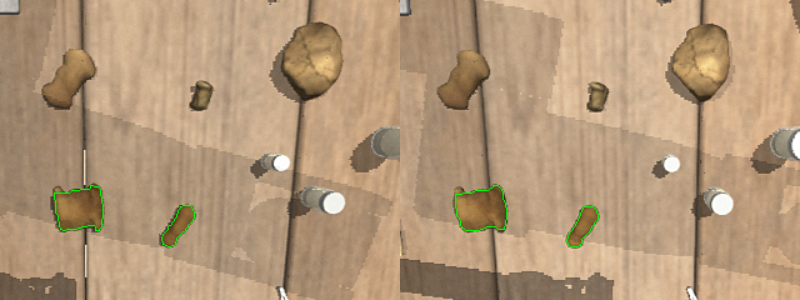

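View pics/vial.png

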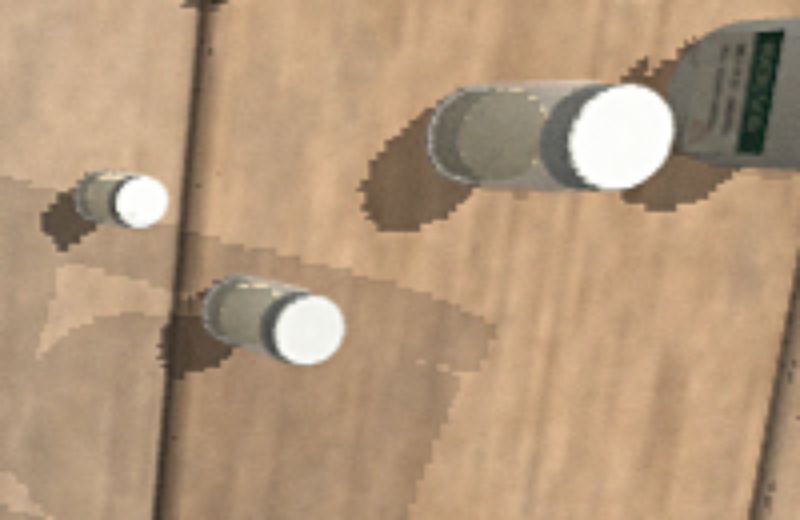

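The crop shows three vials, in A pixels: (453,150), (497,182) and (572,134). By cap size the middle one (497,182) should be the 23 mm vial; I'll check its diameter and height by triangulation.

```bash
cat > seg.py <<'E'
from h import *
A,B,C,D=[load(f"pics/{n}.png") for n in "ABCD"]
O={}
def near(cs,p): return min(cs,key=lambda k:-cv2.pointPolygonTest(k,(float(p[0]),float(p[1])),True))
def contours(m,a=40):
    cs,_=cv2.findContours(m,cv2.RETR_EXTERNAL,cv2.CHAIN_APPROX_NONE); return [k for k in cs if cv2.contourArea(k)>a]
def cen(k): m=cv2.moments(k); return m["m10"]/m["m00"],m["m01"]/m["m00"]
seed={"vert":(291,187,184,187,.012),"chip":(287,83,182,83,.007),"tooth":(390,96,277,96,.01),"phal":(371,200,267,200,.008),"lump":(478,69,362,69,.015)}
O=[x["image"].copy() for x in (A,B,C,D)]
for n,s in seed.items():
    ct=[];
    for i,c in enumerate((A,B)):
        k=blob(c,s[2*i],s[2*i+1],s=105); cv2.drawContours(O[i],[k],-1,(0,255,0),1); ct.append((c,*cen(k)))
        P=np.array([onplane(c,*q,s[4])[:2] for q in k[:,0]],np.float32)*1000
        r=cv2.minAreaRect(P); w=P-P.mean(0); e,V=np.linalg.eigh(w.T@w)
        print(n,np.round(r[0],1),np.round(r[1],1),round(r[2],1),"PCA",np.degrees(np.arctan2(V[1,1],V[0,1])).round(1))
    print("  tri",tri(ct).round(4))
for n,s in {"small":(453,150,336,150),"mid":(497,182,377,182),"big":(572,134,436,134)}.items():
    ct=[]
    for i,c in enumerate((A,B)):
        im=c["image"]; m=((im.min(2)>205)).astype(np.uint8)*255
        k=near(contours(m,20),s[2*i:2*i+2]); cv2.drawContours(O[i],[k],-1,(255,0,0),1); ct.append((c,*cen(k))); e=cv2.fitEllipse(k)[1]
    t=tri(ct); print(n,t.round(4),"px",np.round(ct[0][1:]),"diam",e[1]/c["fx"]*np.linalg.norm(t-B["T"][:3,3]))
# cradles
res={}
for i,c in ((2,C),(3,D)):
    hsv=cv2.cvtColor(c["image"].copy(),cv2.COLOR_RGB2HSV)
    m=((hsv[...,1]<60)&(hsv[...,0]>70)&(hsv[...,2]>40)).astype(np.uint8)*255; m[300:]=0; m[:80]=0; m[:,:180]=0;m[:,380:]=0
    m=cv2.morphologyEx(m,cv2.MORPH_CLOSE,np.ones((5,5)));m=cv2.morphologyEx(m,cv2.MORPH_OPEN,np.ones((5,5)))
    for k in contours(m,400):
        cv2.drawContours(O[i],[k],-1,(255,0,0),1)
        P=np.array([onplane(c,*q,.016)[:2] for q in k[:,0]],np.float32)*1000
        r=cv2.minAreaRect(P); print("CD"[i-2],np.round(r[0],1),np.round(r[1],1),round(r[2],1),np.round(cen(k),1))
cv2.imwrite("pics/m3.png",np.vstack([np.hstack([cv2.resize(o[y:y+w*3//4,x:x+w],(400,300)) for o,x,y,w in zip(q,xs,ys,ws)]) for q,xs,ys,ws in ((O[:2],(240,130),(20,20),(320,320)),(O[2:],(230,170),(70,70),(240,240)))])[:,:,::-1])
E
python3 seg.py
```

```text
vert [ 448.8 -126.9] [47.4 51.2] 89.9 PCA 170.8
vert [ 449.6 -127.3] [47.5 53.7] 89.9 PCA 174.5
  tri [ 0.4497 -0.1278  0.0107]
chip [441.3  -2.8] [58.8 33.3] 50.6 PCA 50.8
chip [442.3  -3.1] [58.7 33.2] 53.7 PCA 51.5
  tri [ 0.4418 -0.002   0.0046]
tooth [570.3 -20.7] [16.1 17.9] 89.9 PCA -145.5
tooth [572.4 -20.2] [23.  13.8] 65.7 PCA -141.4
  tri [ 0.5717 -0.0182  0.0019]
phal [ 552.8 -147.1] [49.6 20.1] 59.2 PCA 57.7
phal [ 553.4 -147.3] [49.5 19.6] 60.8 PCA 58.0
  tri [ 0.5531 -0.1466  0.0059]
lump [675.   14.6] [58.7 59.8] 50.9 PCA 95.2
lump [674.9  15.2] [60.  55.6] 48.9 PCA 82.4
  tri [0.6729 0.0136 0.0192]
small [ 0.6435 -0.0809  0.0423] px [455. 150.] diam 0.01451185413984314
mid [ 0.6904 -0.1167  0.0582] px [497. 182.] diam 0.019505759132437222
big [ 0.7596 -0.062   0.0792] px [575. 134.] diam 0.03018773112645316
C [ 445.9 -401.7] [51.3 52.4] 5.6 [312.4 216.7]
C [ 510.3 -395.3] [36.7 82.9] 2.3 [365.1 210.2]
C [ 512.2 -307.2] [25.8 53.8] 2.3 [368.8 137.9]
C [ 437.2 -314.8] [47.2 77.2] 5.7 [304.8 144.6]
D [ 446.7 -401.4] [52.7 52.6] 5.9 [250.5 216.5]
D [ 533.5 -392.8] [79.3 82.4] 5.8 [320.2 208.9]
D [ 524.6 -305.9] [47.2 53.2] 5.7 [312.7 137. ]
D [ 437.8 -314.7] [48.5 77.5] 6.4 [239.7 144.4]
```

View pics/m3.png

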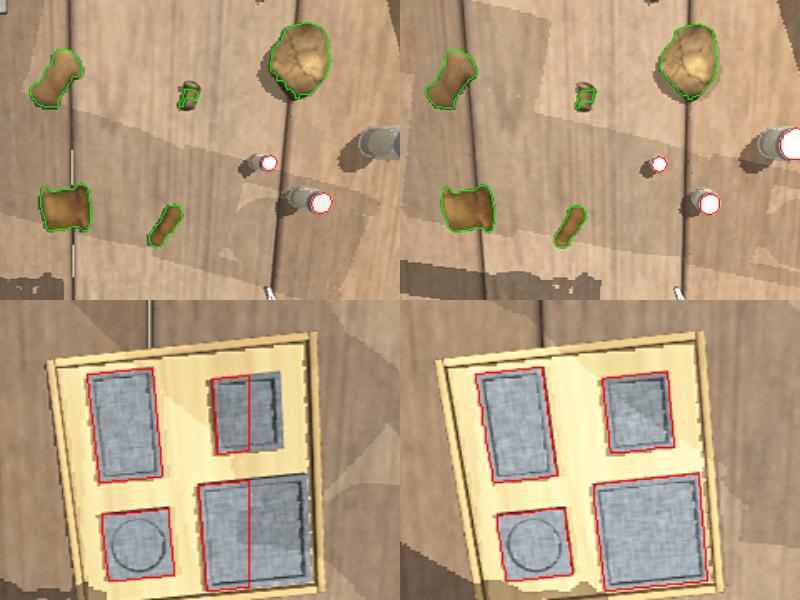

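The outlines fit, apart from my own crop cutting view C. The middle vial at (497,182) has its cap top at 58 mm and the smaller and larger ones at 42 and 79 mm, so the middle one is meant. The lump, at (478,69), is the largest brown piece. The chip at (287,83) measures 59×33 mm and the phalanx at (371,200) measures 50×20 mm, as described. The tooth and the vertebra's axis need closer views.

Run:
```python
from h import *
for n,p in [("V1",(.42,-.128)),("V2",(.48,-.128)),("P1",(.525,-.147)),("P2",(.585,-.147)),("T2",(.60,-.03)),("T1",(.54,-.03))]:
    manip.move_to((*p,.18),down(np.pi/2)); manip.hold(.15); shot("wrist",f"pics/{n}.png")
print(manip.get_time())
seeds={"V":(.4497,-.128,.012),"P":(.553,-.147,.008),"T":(.5717,-.019,.01)}
O=[]
for n,s in seeds.items():
    ct=[];cx=[]
    for i in "12":
        c=load(f"pics/{n}{i}.png"); Ti=np.linalg.inv(c["T"]); q=Ti[:3,:3]@np.array(s)+Ti[:3,3]; u,v=c["cx"]+c["fx"]*q[0]/q[2],c["cy"]+c["fy"]*q[1]/q[2]
        # background-relative mask: Lab distance from median wood, shadows handled through chroma
        lab=cv2.cvtColor(c["image"].copy(),cv2.COLOR_RGB2HSV); o=c["image"].copy()
        k=blob(c,u,v,s=98); cv2.drawContours(o,[k],-1,(0,255,0),1)
        m=cv2.moments(k); ct.append((c,m["m10"]/m["m00"],m["m01"]/m["m00"]))
        P=np.array([onplane(c,*w,s[2])[:2] for w in k[:,0]],np.float32)*1000
        r=cv2.minAreaRect(P); w=P-P.mean(0); e,V=np.linalg.eigh(w.T@w)
        print(n,i,np.round(r[0],1),np.round(r[1],1),round(r[2],1),"PCA",np.degrees(np.arctan2(V[1,1],V[0,1])).round(1),np.round((u,v)))
        y,x=int(max(v-75,0)),int(max(u-100,0)); O.append(cv2.resize(o[y:y+150,x:x+200],(266,200)))
    print("  tri",tri(ct).round(4))
cv2.imwrite("pics/m4.png",np.vstack([np.hstack(O[::2]),np.hstack(O[1::2])])[:,:,::-1])
```

```text
8.8333
V 1 [ 448.8 -127. ] [52.3 49.3] 0.3 PCA 162.5 [356. 223.]
V 2 [ 448.8 -127. ] [52.8 49.2] 1.2 PCA 167.8 [276. 224.]
  tri [ 0.4497 -0.1269  0.0134]
P 1 [ 552.7 -147. ] [50.  20.4] 59.3 PCA 57.9 [358. 223.]
P 2 [ 553.  -147.1] [50.  20.2] 59.6 PCA 58.2 [275. 223.]
  tri [ 0.5529 -0.1462  0.0068]
T 1 [570.8 -17.4] [25.2 17. ] 73.5 PCA 72.0 [359. 207.]
T 2 [572.3 -17.7] [25.6 18.6] 85.3 PCA 76.9 [278. 207.]
  tri [ 0.5718 -0.0185  0.0052]
```

View pics/m4.png

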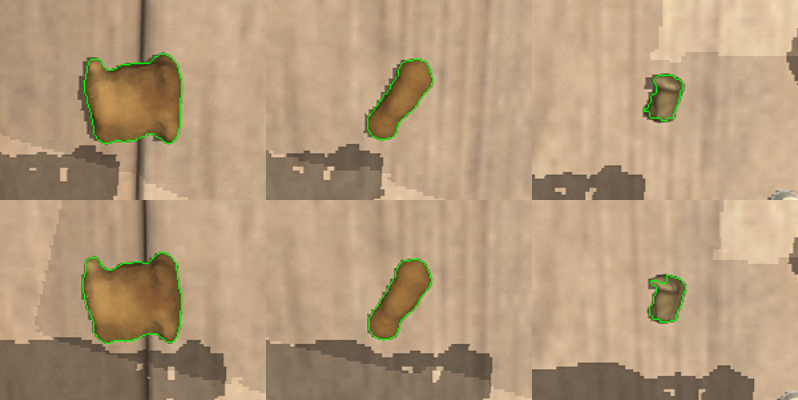

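The close views give clean outlines. Long axes are the vertebra ≈2° (roughly world x), phalanx 59.5° and tooth ≈77°. Mid-height triangulation agrees with objects standing on the desk. I'll check the cradle heights, then pick the tooth.

```bash
cat >> h.py <<'E'
CY=np.radians(95.8)
CR={"tooth":(.5246,-.3059),"phal":(.4375,-.3148),"vert":(.5335,-.3928),"vial":(.4463,-.4015)}
def pick(xy,yaw,z,op,f=30):
    o=down(yaw)
    manip.command_gripper(op,f); manip.move_to((*xy,.13),o); manip.servo_line((*xy,z),o,rate=.12)
    manip.command_gripper(0,f); manip.servo_line((*xy,.13),o,rate=.12)
    print("held width",manip.get_width(),"F",manip.get_grip_force(),"t",manip.get_time())
def place(name,z,op,yaw=CY):
    o=down(yaw); xy=CR[name]
    manip.move_to((*xy,.13),o); manip.servo_line((*xy,z+.03),o,rate=.12); manip.servo_line((*xy,z),o,rate=.05)
    print("before release w",manip.get_width(),"Fz",manip.get_contact_force().round(1) if hasattr(manip.get_contact_force(),'round') else manip.get_contact_force())
    manip.command_gripper(op); manip.hold(.2); manip.servo_line((*xy,.15),o,rate=.12); print("t",manip.get_time())
E
sed -i 's/m\[:,380:\]=0/m[:,395:]=0/' seg.py
cat >> seg.py <<'E'
for n,a,b in (("vial",(312,217),(250,217)),("phal",(305,145),(240,144)),("tooth",(375,138),(313,137)),("vert",(385,210),(320,209))):
    pts=[]
    for c,p in ((C,a),(D,b)):
        hsv=cv2.cvtColor(c["image"].copy(),cv2.COLOR_RGB2HSV); m=((hsv[...,1]<60)&(hsv[...,0]>70)&(hsv[...,2]>40)).astype(np.uint8)*255
        m[300:]=0;m=cv2.morphologyEx(m,cv2.MORPH_CLOSE,np.ones((5,5)));m=cv2.morphologyEx(m,cv2.MORPH_OPEN,np.ones((5,5)))
        pts.append((c,*cv2.minAreaRect(near(contours(m,400),p))[0]))
    print("lip tri",n,tri(pts).round(4))
E
python3 seg.py | grep lip
python3 - <<'E'
from h import *
pick((.572,-.018),np.radians(77),.026,.05)
shot("wrist","pics/held1.png")
E
```

```text
lip tri vial [ 0.4457 -0.4026  0.0103]
lip tri phal [ 0.4369 -0.3141  0.0127]
lip tri tooth [ 0.5247 -0.3056  0.0155]
lip tri vert [ 0.5335 -0.3917  0.0181]
held width 0.016414403987326437 F 29.151053465902805 t 12.0583
```

View pics/held1.png

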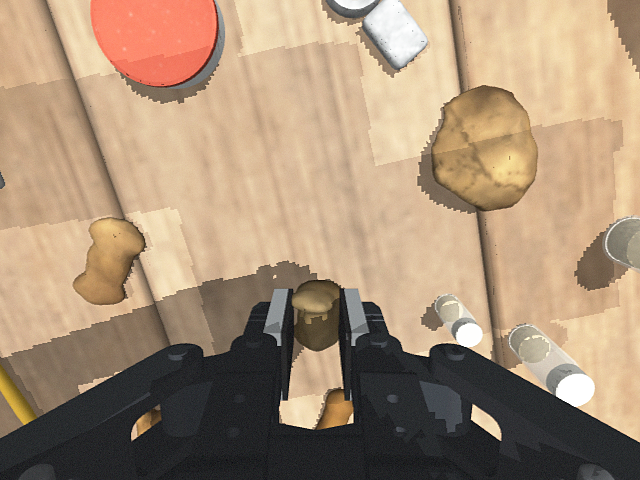

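The tooth is held squarely between the pads at (317,315). Lip heights come out at 10–18 mm, consistent with 16 mm. Placing the tooth, then the phalanx.

Run:
```python
from h import *
place("tooth",.0375,.036)
pick((.553,-.147),np.radians(59.5),.025,.05)
shot("wrist","pics/held2.png")
place("phal",.0365,.036)
manip.move_to((.48,-.33,.25),down(np.pi/2)); manip.hold(.15); shot("wrist","pics/tr1.png")
a,b=[cv2.imread(f"pics/{n}.png") for n in ("held2","tr1")]
cv2.imwrite("pics/m5.png",cv2.resize(np.hstack([a,b]),(800,300),interpolation=cv2.INTER_AREA))
```

```text
before release w 0.01655375444463675 Fz [-0.  -0.  -0.5]
t 16.2583
held width 0.017817407864808833 F 29.06930435456161 t 19.8583
before release w 0.018517277215133635 Fz [ 0.8  0.6 -0.1]
t 23.8167
```

View pics/m5.png

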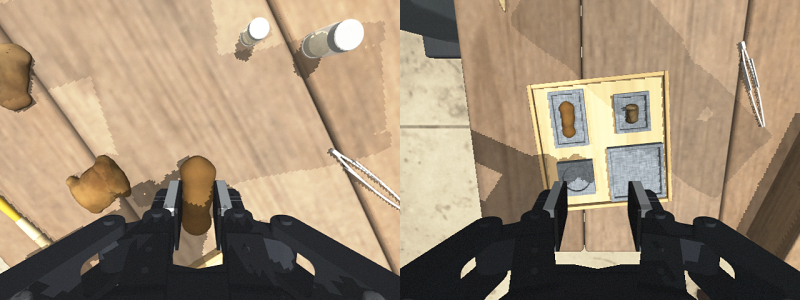

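Both sit in their recesses (tooth at (632,113), phalanx at (567,120) in the right panel). Next the vertebra and the vial.

Run:
```python
from h import *
pick((.4492,-.127),np.radians(2.5),.024,.075)
shot("wrist","pics/held3.png")
place("vert",.0355,.07)
pick((.6904,-.1167),0,.035,.045)
shot("wrist","pics/held4.png")
a,b=[cv2.imread(f"pics/{n}.png") for n in ("held3","held4")]
cv2.imwrite("pics/m6.png",cv2.resize(np.hstack([a,b]),(800,300),interpolation=cv2.INTER_AREA))
```

```text
held width 0.04622936914070771 F 30.659295160439797 t 29.075
before release w 0.04652501112398383 Fz [-0.3  0.8  1. ]
t 33.9417
held width 0.02220214672167969 F 29.336482286453247 t 38.3583
```

View pics/m6.png

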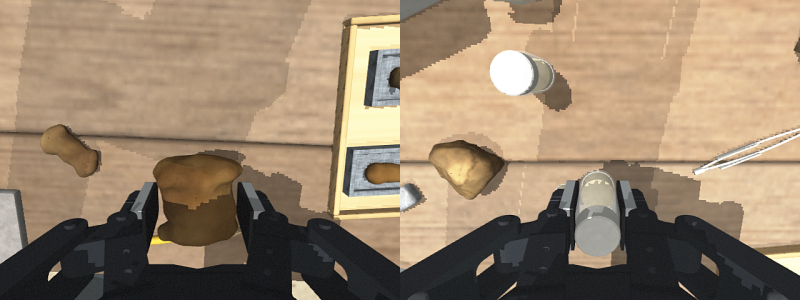

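Both were held well, the vial 22 mm wide and upright. Placing the vial and checking the tray.

Run:
```python
from h import *
place("vial",.0465,.045,np.radians(5.8))
for n,p in (("F1",(.46,-.40,.25)),("F2",(.53,-.40,.25))):
    manip.move_to(p,down(np.pi/2)); manip.hold(.15); shot("wrist",f"pics/{n}.png")
for n,p,t in (("tooth",(.5246,-.3059,.02),0),("phal",(.4375,-.3148,.018),0),("vert",(.5335,-.3928,.022),0)):
    ct=[]
    for i in "12":
        c=load(f"pics/F{i}.png"); Ti=np.linalg.inv(c["T"]); q=Ti[:3,:3]@np.array(p)+Ti[:3,3]
        k=blob(c,c["cx"]+c["fx"]*q[0]/q[2],c["cy"]+c["fy"]*q[1]/q[2],s=98)
        m=cv2.moments(k); ct.append((c,m["m10"]/m["m00"],m["m01"]/m["m00"]))
    print(n,(tri(ct)-p).round(4), [(onplane(*v,p[2])-p)[:2].round(4) for v in ct])
a,b=[cv2.imread(f"pics/{n}.png") for n in ("F1","F2")]
cv2.imwrite("pics/m7.png",np.hstack([x[100:400,120:520] for x in (a,b)]))
```

```text
before release w 0.02192830528200189 Fz [-1.8  0.7  1.9]
t 42.7083
tooth [-0.024  -0.0229  0.1471] [array([-0.0009, -0.0003]), array([-0.0366, -0.0392])]
phal [ 0.0264 -0.0149  0.022 ] [array([-0.0012,  0.0012]), array([ 0.0502, -0.0304])]
vert [-0.0314  0.0413  0.1652] [array([-0.0013,  0.0015]), array([-0.0453,  0.0478])]
```

View pics/m7.png

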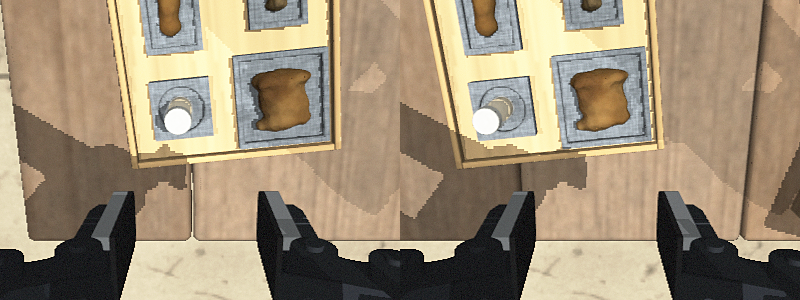

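In view F1 the three bones lie within 1.5 mm of their cradle centres. F2's numbers come from a mask that merged with the plywood, though its picture agrees. I'll check the vial by its cap and the two pieces left alone, then hand in.

Run:
```python
from h import *
ct=[]
for n,s in (("F1",(298,221)),("F2",(207,221))):
    c=load(f"pics/{n}.png"); m=(c["image"].min(2)>205).astype(np.uint8)
    cs,_=cv2.findContours(m,cv2.RETR_EXTERNAL,cv2.CHAIN_APPROX_NONE)
    k=min(cs,key=lambda k:-cv2.pointPolygonTest(k,(float(s[0]),float(s[1])),True)); ct.append((c,*cv2.minEnclosingCircle(k)[0]))
print("vial cap",tri(ct).round(4),"cradle",CR["vial"])
manip.move_to((.48,-.12,.42),down(np.pi/2)); manip.hold(.15); A=shot("wrist","pics/A2.png")
for n,u,v in (("chip",287,83),("lump",478,69)):
    o=[cv2.minAreaRect(blob(c,u,v,s=105))[0] for c in (load("pics/A.png"),load("pics/A2.png"))]; print(n,np.round(o,1))
print(manip.get_time())
```

```text
vial cap [ 0.4449 -0.4011  0.0675] cradle (0.4463, -0.4015)
chip [[284.4  82.5]
 [285.5  83.5]]
lump [[481.2  65.5]
 [482.   66.4]]
46.2583
```

The vial's cap is at 67.5 mm (58 + 10 expected) and centred to 1.5 mm. The lump and chip have not moved.

```bash
python3 -c "
from rig import manip
print(manip.sign_off())"
```

```text
the job is handed in; nothing more can be done
None
```

The vertebra, phalanx, tooth and vial are each in their own recess, within about 2 mm of centre by my camera checks; the stone lump and bone chip have not moved, and the job was handed in at about 46 s.

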